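Seat the chassis panel on its locating pins

ROBOT

A 7-joint arm with a two-finger parallel gripper is mounted at the origin on the work surface. World frame = base frame: x ahead of the robot, y to its left, z up, the work surface at z = 0. Lengths are in m, angles in rad, forces in N, time in s.
With the tool pointing down it reaches from about 0.425 to 0.875 m from the base axis. Payload 4.7 kg.
Tool frame: the origin (TCP) lies midway between the tips of the shut fingers; the grasp point (between the pads) lies 19 mm behind it; x points along the fingers, y is the direction in which the jaws open and shut, and the axes are right-handed (so a half turn about x gives the same grasp; the last joint's range is limited). The gripper opens to 87 mm and grips with 3 to 60 N. Pads are 19 mm wide; open, the fingers measure 117 mm over their backs; the gripper's body (75 mm by 190 mm) begins 51 mm behind the grasp point.
Start: joints at [1.324, 0.321, -0.07, 1.45, 0.023, 1.371, -0.057], TCP at [0.168, -0.628, 0.223] pointing down, gripper open.
Joint ranges: [-2.86, 2.86], [-0.3, 2.09], [-1.38, 1.24], [0.06, 2.45], [-1.56, 4.7], [0.09, 2.05], [-2.69, 2.69]. Speed limits (rad/s): [2.57, 2.57, 3.14, 3.14, 3.14, 3.14, 3.14].

INTERFACE

Orientations are given as a rotation vector (axis times angle).
In Python, from bench import ctrl gives the robot as it stands. The module is installed in compiled form; this text tells all that it offers.
- The arm moves only by the shell command python3 -m jog 'ROWS' [FORCE]. ROWS is JSON, a list of rows, each an object with "rot": the turn, a rotation vector about the tool's x, y, z in units of 5 degrees (1.0 is 5 degrees), a list of three; "travel": the shift along the tool's x, y, z in units of 0.3 m (1.0 is 0.3 m), a list of three; "jaw": the closure, from -1 (fully open) to 1 (shut), so that 0 is half open. In form: [{"rot": [ax, ay, az], "travel": [tx, ty, tz], "jaw": jaw}, ...]. A call has 1 to 8 rows; each row shifts and turns the commanded pose from where the row before left it, along the tool's axes as they then stand; what a row does not reach is not made up. A row lasts 1/10 s, in which the tool goes at most 50 mm and 8.59 degrees, less where a joint would pass 70% of its speed; a pose out of reach is approached as far as the arm can. A call with a number of a shift or a turn outside -1 to 1 is refused whole. A call with a gripper value outside its range is refused whole. The fingers move at their own pace and stop on an object; FORCE is the grip in N (left out, the last holds). Time passes only in rows, so rows that do not move let the fingers close. It gives the time, the measured TCP pose, the force and the opening at its end, in the units of the state.
- ctrl.get_state(): the state, without advancing time (a new reading comes with each control period).
- ctrl.get_image(name): name is "scene" or "top"; returns the picture (400x640x3 uint8, red, green, blue); there is no depth.
- ctrl.camera_model(name): a dict with "mtx" (3x3 intrinsics, pixels), "extrinsics" (4x4, takes a point from world to camera coordinates). Camera axes: x right, y up, looking along -z (the intrinsics and any distortion apply to the point x, -y, -z); pixel columns grow to the right and rows downward; lengths in m; the calibration is good to about 2 mm. A picture is of the moment at which its call begins. camera_model takes no time and is no camera call.
- ctrl.close_job(): hands the job in, once; it reports no verdict.
The state is a dict: "time": time; "joint_positions": joint angles; "qd": joint speeds; "joint_torque": joint torques, N m; "position": TCP position; "tool_rot": TCP orientation; "ft_force": force on the tool from outside, world axes, zero at the start; "torque": the same for the moment, N m; "grip_width": opening from 0.0 (shut) to 1.0 (fully open).
Only numpy, scipy, OpenCV 4.12 (cv2) and the standard library are available. Lean on these libraries where they do the work, as an engineer would, in place of code of your own. Each camera call takes 0.05 s, during which the arm holds its last target.

TASK

The plywood chassis panel lies crooked on the assembly jig, perched on top of the two locating pins. Nudge it sideways with the fingertips, using the fence behind it as a guide, until both its holes drop over the pins and it lies flat on the jig. Only push it: do not pinch its battery box, pick the panel up or tip it, leave the other things where they are, and finish with the hand clear.

Things in the scene. Friction and masses are not known exactly. Their poses are not given: they have to be found in the camera images.
- jig: fixed assembly jig: aluminium base plate, 12 mm thick, on the table. Origin at table height, under the middle of the seated panel; x points to the fence (away from the robot, turned by the jig's yaw up to 0.3 rad), y left along the fence, z up. The base covers x -105 to 135, y -150 to 150 mm. A seated panel has the jig's pose, 12 mm higher, 0.5 mm clear of the fence
- fence (a point): middle of the fence's robot-side face, at its foot on the base: jig x 55.5, y 0, z 12 mm. The fence is a dark steel bar fixed along jig y, 240 mm long, 14 mm thick, 26 mm high above the base
- pin_left (a point): foot of the left locating pin, on the base's top face (12 mm above the table), at jig x 20, y 35 mm. Both pins are steel, 8 mm in diameter, stand 8 mm above the base and have a tapered tip (5 mm across at the top). The pins are 70 mm apart
- pin_right (a point): foot of the right locating pin, at jig x 20, y -35 mm; like the left one
- panel: loose plywood chassis panel, 110 (x) x 165 (y) x 8 mm, 0.12 to 0.25 kg with its battery box, with two 11 mm through holes. Origin at the centre of its underside; x to the edge facing the fence, y left, z up. It starts with its underside on both pin tips and its robot-side edge on the base (x axis about 0.09 rad up), 7 to 23 mm short of its seat, up to 40 mm left or right, turned up to 0.1 rad
- battery_box (a point): centre of the top of the black battery box fixed on the panel: panel x -18, y 0, z 26 mm; the box is 32 (x) x 60 (y) x 18 mm high
- hole_left (a point): centre of the left hole at the panel's underside, panel x 20, y 35 mm
- hole_right (a point): centre of the right hole at the panel's underside, panel x 20, y -35 mm. When the panel lies against the fence and is slid slowly along it, it drops flat as soon as both holes are over the pins
- gearmotor: bystander, to be left alone: small white gear motor lying on its side, 22 x 75 x 19 mm, on the strip of the jig base behind the fence; origin at the centre of its underside
- screw_pot: bystander, to be left alone: small grey open pot, diameter 40 mm, 30 mm tall, on the strip behind the fence; origin at the centre of its underside
- wheel: bystander, to be left alone: black rubber-tyred wheel lying flat on the table to the left of the jig, diameter 66 mm, 30 mm tall; origin at the centre of its underside
- bottle: bystander, to be left alone: clear water bottle standing on the table at the left, beyond the wheel, diameter 62 mm, 170 mm tall; origin at the centre of its underside
- glue_stick: bystander, to be left alone: white glue stick standing on the table at the right of the jig, diameter 28 mm, 90 mm tall; origin at the centre of its underside
- side_panel: bystander, to be left alone: small plywood part lying on the table at the right of the jig, 90 x 55 x 5 mm; origin at the centre of its underside
- screwdriver: bystander, to be left alone: screwdriver lying on the table to the right of the small plywood part; origin at its underside, about half-way along
There are look-alikes about, which are no part of the job. What is shaped like the panel but purple is not meant.

How it is judged:
By the outcome, as a careful person would: the job done as asked, in the order asked, and still so for the second after the job is handed in, with the robot touching nothing.
It also fails if it takes over 64 s, if anything falls off the work surface, if the arm or the gripper's body presses on something with over 40 N, if the wrist force passes 120 N, or if a joint passes its speed limit or range.

## Working session

There is one attempt and no reset: what is moved stays moved. The work goes in short steps, Python scripts to look and compute and a shell command to move; the robot and the scene stay as the last step left them, time stands still between calls to the robot, and variables do not carry over. Pictures are saved under pics/ and viewed, and the job is handed in when it is done.

```bash
mkdir -p pics; ls; python3 - <<'E'
from bench import ctrl
import cv2,numpy as np
s=ctrl.get_state();print({k:np.round(v,3).tolist() for k,v in s.items()})
for n in("scene","top"):
    im=ctrl.get_image(n);cv2.imwrite(f"pics/{n}0.png",im[:,:,::-1]);m=ctrl.camera_model(n);print({k:np.round(v,4).tolist() if not isinstance(v,str) else v for k,v in m.items()})
E
```

```text
pics
{'time': 0.0, 'joint_positions': [1.324, 0.322, -0.07, 1.452, 0.023, 1.371, -0.057], 'qd': [-0.001, -0.001, 0.001, -0.0, 0.0, -0.001, -0.0], 'joint_torque': [-0.0, -49.129, -0.404, -31.253, -0.064, 0.044, 0.0], 'position': [0.167, -0.628, 0.221], 'tool_rot': [2.083, 0.275, -2.083], 'ft_force': [0.349, 0.504, 0.166], 'torque': [-0.014, -0.016, 0.015], 'grip_width': 1.0}
{'mtx': [[428.4313, 0.0, 323.0027], [0.0, 428.4313, 202.3289], [0.0, 0.0, 1.0]], 'extrinsics': [[0.1133, 0.9935, 0.0109, -0.0806], [-0.7685, 0.0807, 0.6347, 0.3769], [0.6297, -0.0802, 0.7726, -1.3656], [0.0, 0.0, 0.0, 1.0]]}
{'mtx': [[362.8435, 0.0, 316.1319], [0.0, 362.8435, 200.8444], [0.0, 0.0, 1.0]], 'extrinsics': [[0.0257, -0.9994, 0.0223, 0.0053], [0.9836, 0.0293, 0.178, -0.511], [-0.1786, 0.0173, 0.9838, -0.8021], [0.0, 0.0, 0.0, 1.0]]}
```

View pics/scene0.png

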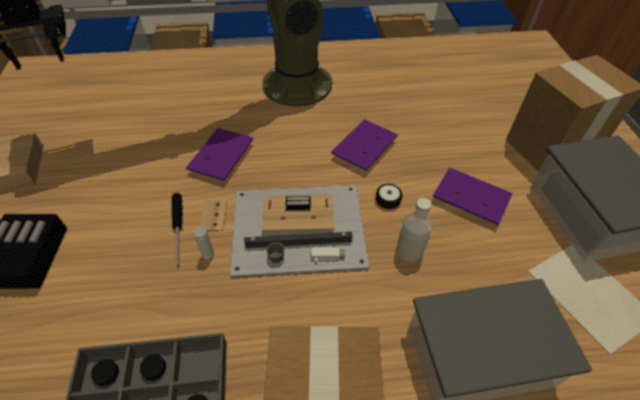

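View pics/top0.png

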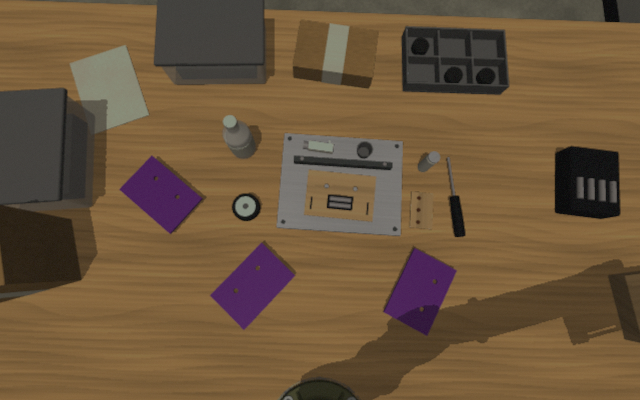

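The plywood panel is on the jig, at top (340,195) and scene (298,212). The three purple panels, at top (161,194), (253,285) and (420,291), are decoys. The side panel at (421,210) is the small plywood part. I'll enlarge the jig to confirm.

```bash
python3 - <<'E'
import cv2
a=cv2.imread("pics/top0.png")[125:243,265:415];cv2.imwrite("pics/topc.png",cv2.resize(a,None,fx=5,fy=5,interpolation=cv2.INTER_CUBIC))
a=cv2.imread("pics/scene0.png")[180:280,225:375];cv2.imwrite("pics/scenec.png",cv2.resize(a,None,fx=5,fy=5,interpolation=cv2.INTER_CUBIC))
E
```

```text
(no output)
```

View pics/topc.png

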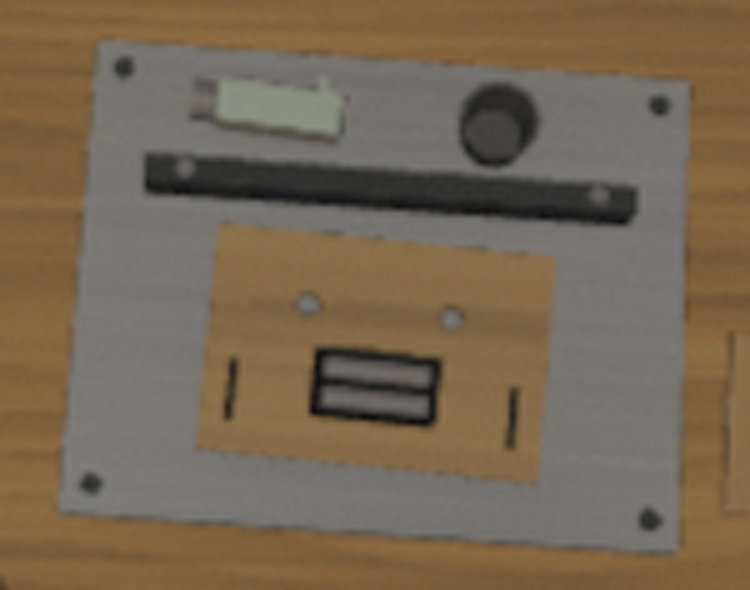

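View pics/scenec.png

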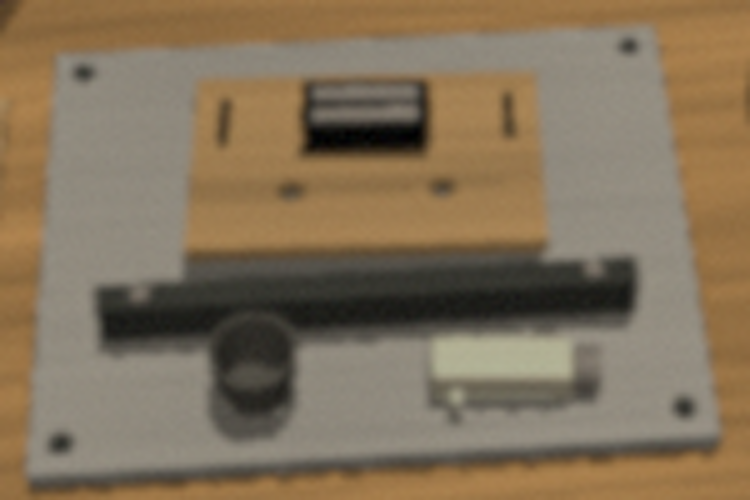

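```bash
cat > h.py <<'E'
from bench import ctrl
import numpy as np,cv2
from scipy.optimize import least_squares
from scipy.spatial.transform import Rotation as R
def proj(n,P):
    m=ctrl.camera_model(n);T=np.array(m["extrinsics"]);K=np.array(m["mtx"])
    c=np.atleast_2d(P)@T[:3,:3].T+T[:3,3]; c=c*[1,-1,-1]
    return (c@K.T)[:,:2]/c[:,2:]
def cp(pts,off,f=5): return (np.array(pts,float)+.5)/f-.5+off
def pose(q,P): # q x y z yaw pitch(up +) roll
    return R.from_euler("ZYX",[q[3],-q[4],q[5]]).apply(np.array(P)/1000)+q[:3]
E
python3 - <<'E'
from h import *
for n in("scene","top"):
    T=np.array(ctrl.camera_model(n)["extrinsics"]);print(n,-T[:3,:3].T@T[:3,3])
ot,os_=(265,125),(225,180)
J=[[135,150,12],[135,-150,12],[-105,150,12],[-105,-150,12]]
jt=cp([(97,42),(690,82),(60,513),(680,550)],ot); js=cp([(718,435),(30,473),(652,27),(57,55)],os_)
f=lambda q:np.r_[(proj("top",pose([q[0],q[1],0,q[2],0,0],J))-jt).ravel(),(proj("scene",pose([q[0],q[1],0,q[2],0,0],J))-js).ravel()]
for g in (f,lambda q:f(q)[:8],lambda q:f(q)[8:]):
    s=least_squares(g,[.5,0,0]);print("jig",s.x.round(4),s.fun.round(1))
j=least_squares(f,[.5,0,0]).x
# fence check, top: robot-side top edge ends; scene: 
P=[[55,82.5,8],[55,-82.5,8],[-55,82.5,8],[-55,-82.5,8]]
pt=cp([(220,222),(556,258),(196,448),(537,483),(308,305),(452,319)],ot); ps=cp([(548,240),(187,247),(537,72),(197,80)],os_)
Ph=P+[[20,35,6],[20,-35,6]]
def mk(q):
    # near edge on base, z origin
    return [q[0],q[1],.012+.055*np.sin(.09),q[2],.09,0]
f2=lambda q:np.r_[(proj("top",pose(mk(q),Ph))-pt).ravel(),(proj("scene",pose(mk(q),P))-ps).ravel()]
for g in (f2,lambda q:f2(q)[:12],lambda q:f2(q)[12:]):
    s=least_squares(g,[.5,0,0]);d=s.x-j;c,sn=np.cos(j[2]),np.sin(j[2])
    print("panel",s.x.round(4),"rel jig mm",1000*(c*d[0]+sn*d[1]),1000*(-sn*d[0]+c*d[1]),d[2],s.fun.round(1))
fe=lambda q:pose([*j[:2],0,j[2],0,0],q)
print("fence top edge crop px",((proj("top",fe([[55.5,120,38],[55.5,-120,38],[69.5,120,38],[69.5,-120,38]]))-ot+.5)*5-.5).round())
print("fence scene",((proj("scene",fe([[55.5,120,38],[55.5,-120,38],[69.5,120,38],[69.5,-120,38]]))-os_+.5)*5-.5).round())
E
```

```text
scene [ 1.15878725 -0.05990918  0.81678054]
top [0.35929401 0.03422044 0.87991591]
jig [ 0.5501 -0.0414 -0.0371] [ 0.3 -1.1  0.5 -1.1 -0.2 -0.3  0.5  0.4  1.2 -0.8 -0.8  0.1  0.6 -1.4
 -0.3 -1. ]
jig [ 0.5488 -0.0408 -0.0345] [-0.1 -0.5  0.1 -0.7 -0.4  0.4  0.4  0.8]
jig [ 0.5516 -0.0418 -0.0399] [ 0.9  0.  -1.2  0.7  0.7 -0.8 -0.3 -0.6]
panel [ 0.5319 -0.0383 -0.0746] rel jig mm -18.22457220709556 2.3741196235145803 -0.03752336501821306 [-0.2 -0.3  0.4 -0.5 -0.2 -0.3  0.2 -0.2  0.3 -0.5  0.3 -0.3  0.4 -0.7
 -0.3 -0.2  0.  -0.8  0.4 -0.9]
panel [ 0.5311 -0.038  -0.0746] rel jig mm -19.087631384574383 2.681117830838751 -0.03746551597877448 [-0.3  0.1  0.3 -0.1 -0.3  0.1  0.1  0.1  0.1 -0.1  0.1  0. ]
panel [ 0.5338 -0.0388 -0.0752] rel jig mm -16.34112960216052 1.96022106648841 -0.038066900416959176 [ 0.3  0.  -0.5  0.4 -0.1 -0.2  0.3 -0.3]
fence top edge crop px [[144. 178.]
 [641. 211.]
 [146. 150.]
 [642. 183.]]
fence scene [[637. 251.]
 [ 97. 282.]
 [641. 277.]
 [ 95. 308.]]
```

```bash
cat >> h.py <<'E'
JIG=np.array([.5501,-.0414,-.0365])
def w(x,y,z): c,s=np.cos(JIG[2]),np.sin(JIG[2]);return np.array([JIG[0]+c*x/1000-s*y/1000,JIG[1]+s*x/1000+c*y/1000,z/1000])
def plan(x,y,z,ang=0):
    """ang: direction of tool y, deg from jig y"""
    s=ctrl.get_state();M=R.from_rotvec(s["tool_rot"]);p=np.array(s["position"])
    print("t",s["time"],"p",p.round(4),"F",np.round(s["ft_force"],1),"grip",round(s["grip_width"],2))
    print("tool axes",M.as_matrix().round(3).tolist())
    a=JIG[2]+np.radians(ang);ty=np.array([-np.sin(a),np.cos(a),0]);tx=np.array([0,0,-1.])
    T=R.from_matrix(np.c_[tx,ty,np.cross(tx,ty)])
    rv=(M.inv()*T).as_rotvec(degrees=True)/5
    d=w(x,y,z)-p
    dj=[np.cos(JIG[2])*d[0]+np.sin(JIG[2])*d[1],-np.sin(JIG[2])*d[0]+np.cos(JIG[2])*d[1],d[2]]
    print("rot units",rv.round(2),"travel now-axes",(M.inv().apply(d)/.3).round(4),"after-turn axes",(T.inv().apply(d)/.3).round(4),"jig mm",np.round(dj,4)*1000)
E
python3 - <<'E'
from h import *
plan(-97,2,220)
plan(-97,2,220,180)
E
```

```text
t 0.1 p [ 0.1674 -0.6276  0.2216] F [ 0.  -0.2  0. ] grip 1.0
tool axes [[-0.001, 0.258, -0.966], [0.002, -0.966, -0.258], [-1.0, -0.002, 0.0]]
rot units [-3.259e+01 -3.000e-02  1.000e-02] travel now-axes [ 0.008  -1.66   -1.4291] after-turn axes [0.0053 2.0058 0.8801] jig mm [264.  601.7  -1.6]
t 0.1 p [ 0.1674 -0.6276  0.2216] F [ 0.  -0.2  0. ] grip 1.0
tool axes [[-0.001, 0.258, -0.966], [0.002, -0.966, -0.258], [-1.0, -0.002, 0.0]]
rot units [3.41 0.   0.02] travel now-axes [ 0.008  -1.66   -1.4291] after-turn axes [ 0.0053 -2.0058 -0.8801] jig mm [264.  601.7  -1.6]
```

```bash
python3 -m jog '[{"rot":[0.85,0,0],"travel":[0,0,0],"jaw":-1},{"rot":[0.85,0,0],"travel":[0,0,0],"jaw":-1},{"rot":[0.85,0,0],"travel":[0,0,0],"jaw":-1},{"rot":[0.86,0,0],"travel":[0,0,0],"jaw":-1},{"rot":[0,0,0],"travel":[0,-0.125,-0.055],"jaw":-1},{"rot":[0,0,0],"travel":[0,-0.125,-0.055],"jaw":-1},{"rot":[0,0,0],"travel":[0,-0.125,-0.055],"jaw":-1},{"rot":[0,0,0],"travel":[0,-0.125,-0.055],"jaw":-1}]'
python3 -m jog '[{"rot":[0,0,0],"travel":[0,-0.125,-0.055],"jaw":-1},{"rot":[0,0,0],"travel":[0,-0.125,-0.055],"jaw":-1},{"rot":[0,0,0],"travel":[0,-0.125,-0.055],"jaw":-1},{"rot":[0,0,0],"travel":[0,-0.125,-0.055],"jaw":-1},{"rot":[0,0,0],"travel":[0,-0.125,-0.055],"jaw":-1},{"rot":[0,0,0],"travel":[0,-0.125,-0.055],"jaw":-1},{"rot":[0,0,0],"travel":[0,-0.125,-0.055],"jaw":-1},{"rot":[0,0,0],"travel":[0,-0.125,-0.055],"jaw":-1}]'
python3 - <<'E'
from h import *
plan(-97,2,220,180)
E
```

```text
time: 0.9
position: [0.2395, -0.4788, 0.222]
tool_rot: [-2.202, 0.04, 2.203]
ft_force: [0.6, -0.6, 0.8]
grip_width: 1.002
time: 1.7
position: [0.3822, -0.1839, 0.2223]
tool_rot: [-2.203, 0.041, 2.203]
ft_force: [0.5, -0.9, 0.2]
grip_width: 1.0
t 1.7 p [ 0.3822 -0.1839  0.2223] F [ 0.5 -0.9  0.2] grip 1.0
tool axes [[-0.0, -0.037, -0.999], [-0.0, -0.999, 0.037], [-1.0, 0.0, 0.0]]
rot units [-0.01  0.   -0.  ] travel now-axes [ 0.0075 -0.502  -0.2184] after-turn axes [ 0.0078 -0.5019 -0.2186] jig mm [ 65.6 150.6  -2.3]
```

```bash
python3 -m jog '[{"rot":[0,0,0],"travel":[0,-0.1,-0.0436],"jaw":-1},{"rot":[0,0,0],"travel":[0,-0.1,-0.0436],"jaw":-1},{"rot":[0,0,0],"travel":[0,-0.1,-0.0436],"jaw":-1},{"rot":[0,0,0],"travel":[0,-0.1,-0.0436],"jaw":-1},{"rot":[0,0,0],"travel":[0,-0.1,-0.0436],"jaw":-1},{"rot":[0,0,0],"travel":[0,0,0],"jaw":-1}]'
python3 - <<'E'
from h import *
plan(-97,2,60,180)
E
```

```text
time: 2.3
position: [0.454, -0.0331, 0.2226]
tool_rot: [-2.207, 0.03, 2.205]
ft_force: [-0.1, 0.2, 0.3]
grip_width: 0.998
t 2.3 p [ 0.454  -0.0331  0.2226] F [-0.1  0.2  0.3] grip 1.0
tool axes [[0.001, -0.029, -1.0], [0.002, -1.0, 0.029], [-1.0, -0.002, -0.001]]
rot units [ 0.09 -0.01  0.02] travel now-axes [0.542  0.0102 0.0028] after-turn axes [0.542  0.0092 0.0023] jig mm [  -0.7   -2.7 -162.6]
```

```bash
python3 -m jog '[{"rot":[0.1,0,0],"travel":[0.12,0.009,0.002],"jaw":-1},{"rot":[0,0,0],"travel":[0.12,0,0],"jaw":-1},{"rot":[0,0,0],"travel":[0.12,0,0],"jaw":-1},{"rot":[0,0,0],"travel":[0.12,0,0],"jaw":-1},{"rot":[0,0,0],"travel":[0.06,0,0],"jaw":-1},{"rot":[0,0,0],"travel":[0,0,0],"jaw":-1}]'
python3 - <<'E'
from h import *
plan(-97,2,16,180)
im=ctrl.get_image("top");cv2.imwrite("pics/t1.png",cv2.resize(im[125:243,265:415,::-1],None,fx=5,fy=5,interpolation=2))
im=ctrl.get_image("scene");cv2.imwrite("pics/s1.png",cv2.resize(im[150:280,225:375,::-1],None,fx=4,fy=4,interpolation=2))
E
```

```text
time: 2.9
position: [0.4491, -0.041, 0.0577]
tool_rot: [-2.19, 0.049, 2.205]
ft_force: [0.1, 0.6, 0.1]
grip_width: 0.998
t 2.9 p [ 0.4491 -0.041   0.0577] F [0.1 0.6 0.1] grip 1.0
tool axes [[-0.006, -0.046, -0.999], [0.002, -0.999, 0.046], [-1.0, -0.001, 0.006]]
rot units [-0.11  0.07  0.02] travel now-axes [ 0.139  -0.0177 -0.0139] after-turn axes [ 0.1391 -0.0177 -0.0132] jig mm [  4.    5.3 -41.7]
```

View pics/t1.png

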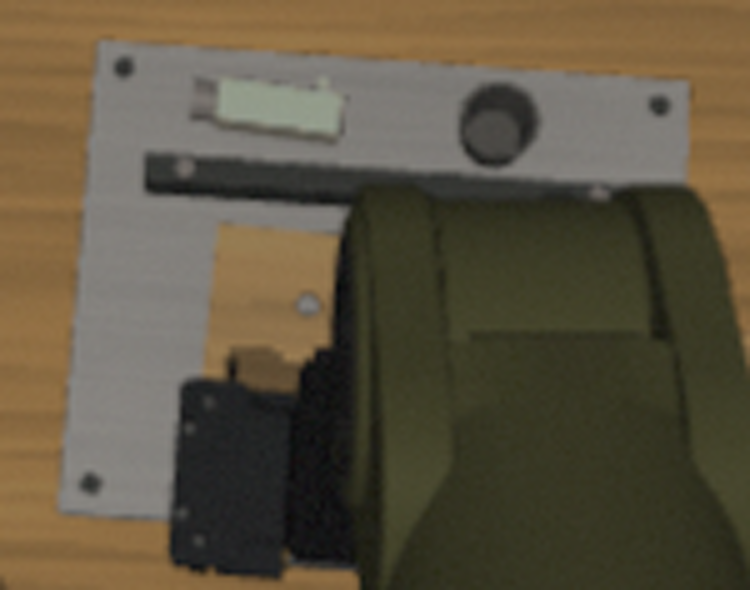

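View pics/s1.png

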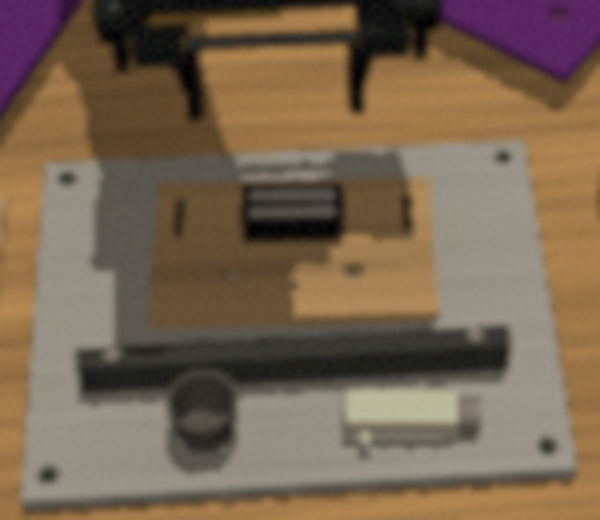

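```bash
python3 -m jog '[{"rot":[-0.05,0.04,0],"travel":[0.03,-0.008,-0.006],"jaw":-1},{"rot":[0,0,0],"travel":[0.03,-0.008,0],"jaw":-1},{"rot":[0,0,0],"travel":[0.03,0,0],"jaw":-1},{"rot":[0,0,0],"travel":[0.03,0,0],"jaw":-1},{"rot":[0,0,0],"travel":[0,0,0],"jaw":-1},{"rot":[0,0,0],"travel":[0,0,0],"jaw":-1}]'
python3 - <<'E'
from h import *
plan(-97,2,16,180)
E
```

```text
time: 3.6
position: [0.4541, -0.036, 0.0242]
tool_rot: [-2.204, 0.045, 2.197]
ft_force: [0.2, -0.3, -0.4]
grip_width: 0.996
t 3.6 p [ 0.4541 -0.036   0.0242] F [ 0.2 -0.3 -0.4] grip 1.0
tool axes [[0.003, -0.041, -0.999], [0.0, -0.999, 0.041], [-1.0, -0.0, -0.003]]
rot units [-0.05 -0.03  0.  ] travel now-axes [ 0.0274 -0.0003  0.0028] after-turn axes [ 0.0274 -0.0004  0.0027] jig mm [-0.8  0.1 -8.2]
```

```bash
python3 -m jog '[{"rot":[0,0,0],"travel":[0.013,0,0],"jaw":-1},{"rot":[0,0,0],"travel":[0.013,0,0],"jaw":-1},{"rot":[0,0,0],"travel":[0,0,0],"jaw":-1}]'
python3 -m jog '[{"rot":[0,0,0],"travel":[0,0,-0.01],"jaw":-1},{"rot":[0,0,0],"travel":[0,0,-0.01],"jaw":-1},{"rot":[0,0,0],"travel":[0,0,-0.01],"jaw":-1},{"rot":[0,0,0],"travel":[0,0,0],"jaw":-1}]'
python3 - <<'E'
from h import *
plan(-80,2,16,180)
im=ctrl.get_image("scene");cv2.imwrite("pics/s2.png",cv2.resize(im[170:280,225:375,::-1],None,fx=5,fy=5,interpolation=2))
E
```

```text
time: 3.9
position: [0.454, -0.0362, 0.0163]
tool_rot: [-2.204, 0.045, 2.198]
ft_force: [0.1, -0.4, 0.2]
grip_width: 1.005
time: 4.3
position: [0.4641, -0.0364, 0.017]
tool_rot: [-2.205, 0.045, 2.196]
ft_force: [-0.6, 0.5, 0.1]
grip_width: 0.996
t 4.3 p [ 0.4641 -0.0364  0.017 ] F [-0.6  0.5  0.1] grip 1.0
tool axes [[0.004, -0.041, -0.999], [-0.0, -0.999, 0.041], [-1.0, -0.0, -0.004]]
rot units [-0.05 -0.05  0.  ] travel now-axes [ 0.0034 -0.0007 -0.0205] after-turn axes [ 0.0033 -0.0006 -0.0205] jig mm [ 6.2  0.2 -1. ]
```

View pics/s2.png

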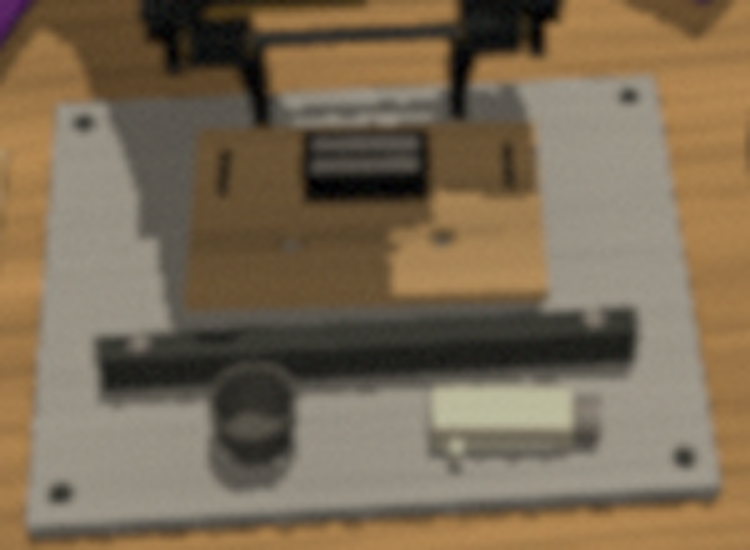

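```bash
python3 -m jog '[{"rot":[0,0,0],"travel":[0.002,0,-0.005],"jaw":-1},{"rot":[0,0,0],"travel":[0,0,-0.005],"jaw":-1},{"rot":[0,0,0],"travel":[0,0,-0.005],"jaw":-1},{"rot":[0,0,0],"travel":[0,0,-0.005],"jaw":-1},{"rot":[0,0,0],"travel":[0,0,-0.005],"jaw":-1},{"rot":[0,0,0],"travel":[0,0,-0.005],"jaw":-1},{"rot":[0,0,0],"travel":[0,0,-0.005],"jaw":-1},{"rot":[0,0,0],"travel":[0,0,0],"jaw":-1}]'
python3 - <<'E'
from h import *
plan(-64.5,2,16,180)
im=ctrl.get_image("scene");cv2.imwrite("pics/s3.png",cv2.resize(im[170:280,225:375,::-1],None,fx=5,fy=5,interpolation=2))
E
```

```text
time: 5.15
position: [0.4742, -0.0368, 0.0162]
tool_rot: [-2.205, 0.045, 2.196]
ft_force: [-1.7, 0.8, -0.2]
grip_width: 0.998
t 5.15 p [ 0.4742 -0.0368  0.0162] F [-1.7  0.8 -0.2] grip 1.0
tool axes [[0.004, -0.041, -0.999], [0.0, -0.999, 0.041], [-1.0, -0.0, -0.004]]
rot units [-0.05 -0.05  0.  ] travel now-axes [ 0.0008 -0.0006 -0.0384] after-turn axes [ 0.0007 -0.0004 -0.0384] jig mm [11.5  0.1 -0.2]
```

View pics/s3.png

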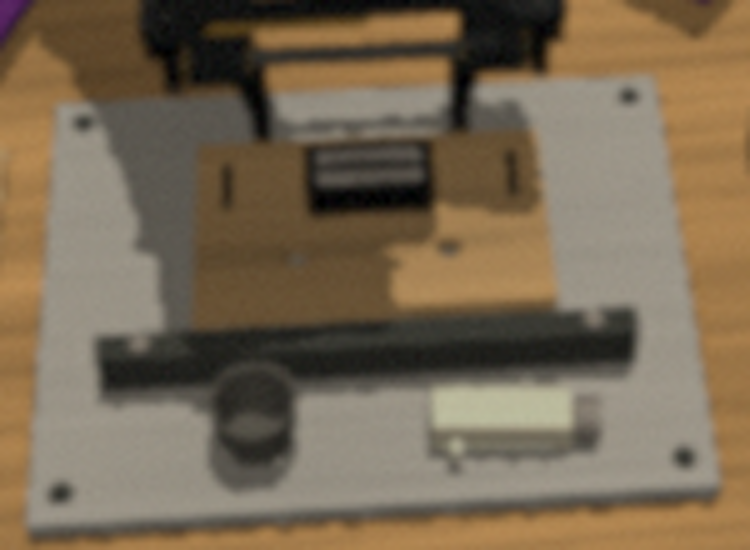

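```bash
python3 -m jog '[{"rot":[0,0,0],"travel":[0,0,-0.005],"jaw":-1},{"rot":[0,0,0],"travel":[0,0,-0.005],"jaw":-1},{"rot":[0,0,0],"travel":[0,0,-0.005],"jaw":-1},{"rot":[0,0,0],"travel":[0,0,-0.005],"jaw":-1},{"rot":[0,0,0],"travel":[0,0,-0.005],"jaw":-1},{"rot":[0,0,0],"travel":[0,0,0],"jaw":-1}]'
python3 - <<'E'
from h import *
plan(-64.5,2,16,180)
im=ctrl.get_image("scene");cv2.imwrite("pics/s4.png",cv2.resize(im[170:280,225:375,::-1],None,fx=5,fy=5,interpolation=2))
E
```

```text
time: 5.8
position: [0.4817, -0.0372, 0.0163]
tool_rot: [-2.205, 0.045, 2.196]
ft_force: [-0.2, 0.1, 0.0]
grip_width: 1.001
t 5.8 p [ 0.4817 -0.0372  0.0163] F [-0.2  0.1  0. ] grip 1.0
tool axes [[0.004, -0.041, -0.999], [-0.0, -0.999, 0.041], [-1.0, -0.0, -0.004]]
rot units [-0.05 -0.05  0.  ] travel now-axes [ 0.001  -0.0012 -0.0132] after-turn axes [ 0.0009 -0.0011 -0.0132] jig mm [ 4.   0.3 -0.3]
```

View pics/s4.png

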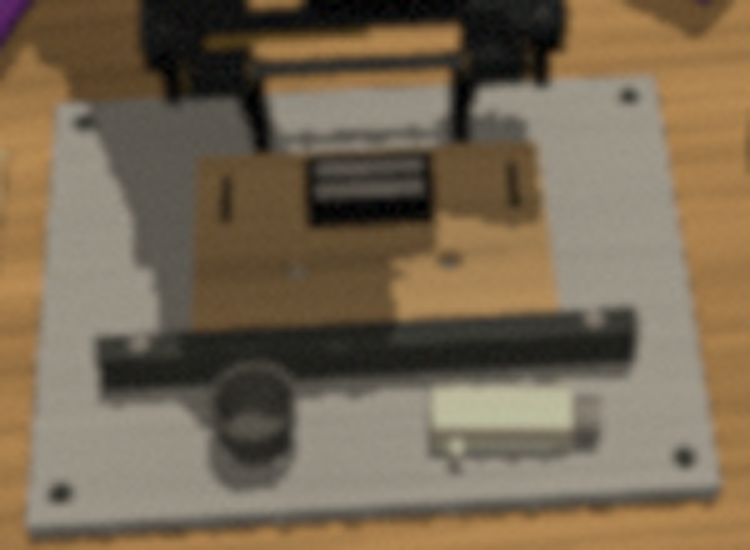

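```bash
python3 -m jog '[{"rot":[0,0,0],"travel":[0,0,-0.004],"jaw":-1},{"rot":[0,0,0],"travel":[0,0,-0.004],"jaw":-1},{"rot":[0,0,0],"travel":[0,0,0],"jaw":-1}]'
python3 -m jog '[{"rot":[0,0,0],"travel":[0,0,-0.004],"jaw":-1},{"rot":[0,0,0],"travel":[0,0,0],"jaw":-1}]'
python3 - <<'E'
from h import *
plan(-64.5,2,16,180)
im=ctrl.get_image("scene");cv2.imwrite("pics/s5.png",cv2.resize(im[170:280,225:375,::-1],None,fx=5,fy=5,interpolation=2))
E
```

```text
time: 6.15
position: [0.4837, -0.0374, 0.0162]
tool_rot: [-2.204, 0.046, 2.197]
ft_force: [-0.9, 0.2, 0.7]
grip_width: 1.0
time: 6.35
position: [0.4849, -0.0374, 0.0162]
tool_rot: [-2.204, 0.046, 2.197]
ft_force: [-0.9, 0.2, 0.8]
grip_width: 0.999
t 6.35 p [ 0.4849 -0.0374  0.0162] F [-0.9  0.2  0.8] grip 1.0
tool axes [[0.003, -0.041, -0.999], [-0.0, -0.999, 0.041], [-1.0, 0.0, -0.003]]
rot units [-0.05 -0.04 -0.  ] travel now-axes [ 0.0008 -0.0014 -0.0027] after-turn axes [ 0.0008 -0.0014 -0.0027] jig mm [ 0.8  0.4 -0.2]
```

View pics/s5.png

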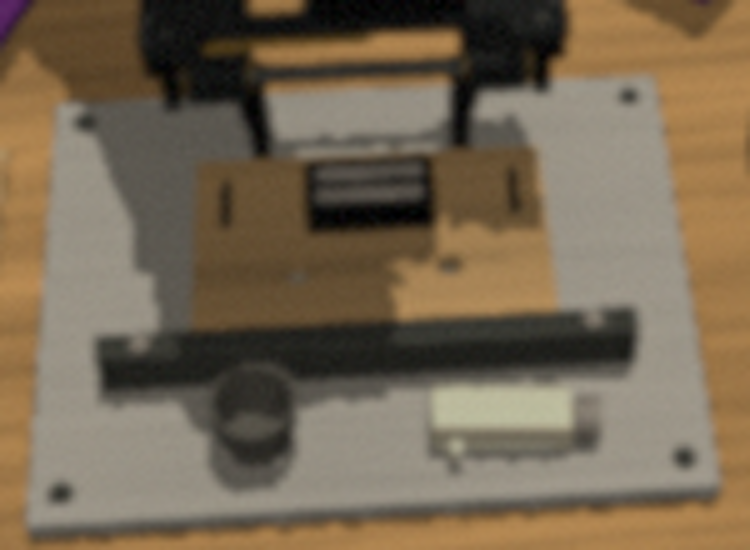

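Force is still low and the panel still looks tilted. I'll keep creeping toward the fence.

```bash
for i in 1 ; do python3 -m jog '[{"rot":[0,0,0],"travel":[0,0,-0.004],"jaw":-1},{"rot":[0,0,0],"travel":[0,0,0],"jaw":-1}]'; done
python3 -m jog '[{"rot":[0,0,0],"travel":[0,0,-0.004],"jaw":-1},{"rot":[0,0,0],"travel":[0,0,0],"jaw":-1}]'
python3 -m jog '[{"rot":[0,0,0],"travel":[0,0,-0.003],"jaw":-1},{"rot":[0,0,0],"travel":[0,0,0],"jaw":-1}]'
python3 - <<'E'
from h import *
plan(-64.5,2,16,180)
im=ctrl.get_image("scene");cv2.imwrite("pics/s6.png",cv2.resize(im[170:280,225:375,::-1],None,fx=5,fy=5,interpolation=2))
E
```

```text
time: 6.6
position: [0.4856, -0.0375, 0.0161]
tool_rot: [-2.203, 0.046, 2.198]
ft_force: [-3.4, -0.8, 2.6]
grip_width: 1.0
time: 6.8
position: [0.4857, -0.0375, 0.016]
tool_rot: [-2.201, 0.046, 2.201]
ft_force: [-7.2, 0.9, 5.6]
grip_width: 1.002
time: 7.0
position: [0.4858, -0.0376, 0.0159]
tool_rot: [-2.199, 0.046, 2.203]
ft_force: [-8.6, 0.7, 7.5]
grip_width: 0.996
t 7.0 p [ 0.4858 -0.0376  0.0159] F [-8.6  0.7  7.5] grip 1.0
tool axes [[-0.002, -0.041, -0.999], [-0.001, -0.999, 0.041], [-1.0, 0.001, 0.002]]
rot units [-0.05  0.02 -0.01] travel now-axes [-0.0003 -0.0017  0.0003] after-turn axes [-0.0003 -0.0017  0.0003] jig mm [-0.1  0.5  0.1]
```

View pics/s6.png

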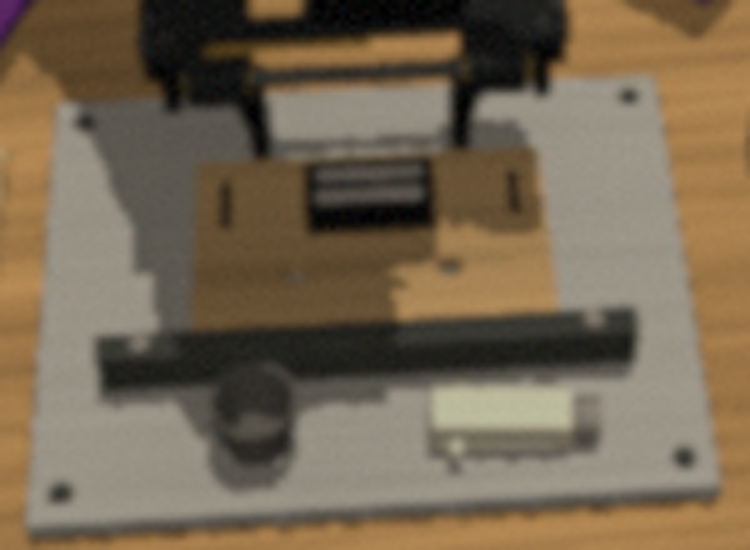

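```bash
python3 -m jog '[{"rot":[0,0,0],"travel":[0,0,0.02],"jaw":-1},{"rot":[0,0,0],"travel":[0,0,0.03],"jaw":-1},{"rot":[0,0,0],"travel":[-0.1,0,0.02],"jaw":-1},{"rot":[0,0,0],"travel":[-0.15,0,0],"jaw":-1},{"rot":[0,0,0],"travel":[-0.15,0,0],"jaw":-1},{"rot":[0,0,0],"travel":[-0.15,0,0],"jaw":-1},{"rot":[0,0,0],"travel":[0,-0.15,0],"jaw":1},{"rot":[0,0,0],"travel":[0,-0.15,0],"jaw":1}]'
python3 -m jog '[{"rot":[1,0,0],"travel":[0,-0.1,0],"jaw":1},{"rot":[1,0,0],"travel":[0,-0.1,0],"jaw":1},{"rot":[1,0,0],"travel":[0,-0.1,0],"jaw":1},{"rot":[1,0,0],"travel":[0,-0.1,0],"jaw":1},{"rot":[1,0,0],"travel":[0,0,0],"jaw":1},{"rot":[1,0,0],"travel":[0,0,0],"jaw":1},{"rot":[1,0,0],"travel":[0,0,0],"jaw":1},{"rot":[1,0,0],"travel":[0,0,0],"jaw":1}]'
python3 - <<'E'
from h import *
plan(-15,115,120,270);plan(-15,115,120,90)
im=ctrl.get_image("scene");cv2.imwrite("pics/s7.png",cv2.resize(im[170:280,225:375,::-1],None,fx=5,fy=5,interpolation=2))
im=ctrl.get_image("top");cv2.imwrite("pics/t7f.png",im[:,:,::-1]);cv2.imwrite("pics/t7.png",cv2.resize(im[125:243,265:415,::-1],None,fx=5,fy=5,interpolation=2))
E
```

```text
time: 7.85
position: [0.4721, 0.0533, 0.1833]
tool_rot: [-2.21, 0.051, 2.188]
ft_force: [-0.1, 1.1, -0.7]
grip_width: 0.893
time: 8.65
position: [0.4906, 0.1692, 0.1764]
tool_rot: [-1.838, 0.648, 1.837]
ft_force: [0.5, -0.9, -0.2]
grip_width: 0.171
t 8.65 p [0.4906 0.1692 0.1764] F [ 0.5 -0.9 -0.2] grip 0.17
tool axes [[-0.002, -0.621, -0.784], [-0.008, -0.784, 0.621], [-1.0, 0.008, -0.003]]
rot units [-25.26   0.08  -0.09] travel now-axes [ 0.1903  0.1465 -0.3236] after-turn axes [0.1881 0.1738 0.3111] jig mm [ 52.1 -93.3 -56.4]
t 8.65 p [0.4906 0.1692 0.1764] F [ 0.5 -0.9 -0.2] grip 0.17
tool axes [[-0.002, -0.621, -0.784], [-0.008, -0.784, 0.621], [-1.0, 0.008, -0.003]]
rot units [10.74 -0.07 -0.06] travel now-axes [ 0.1903  0.1465 -0.3236] after-turn axes [ 0.1881 -0.1738 -0.3111] jig mm [ 52.1 -93.3 -56.4]
```

View pics/s7.png

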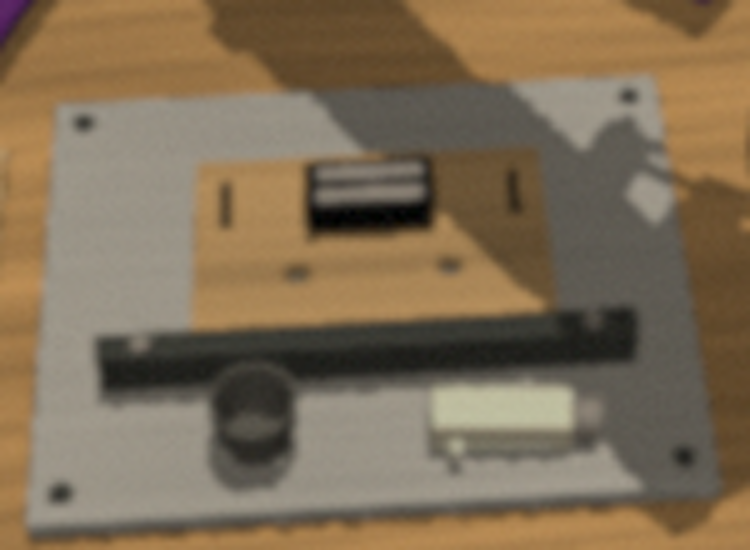

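View pics/t7.png

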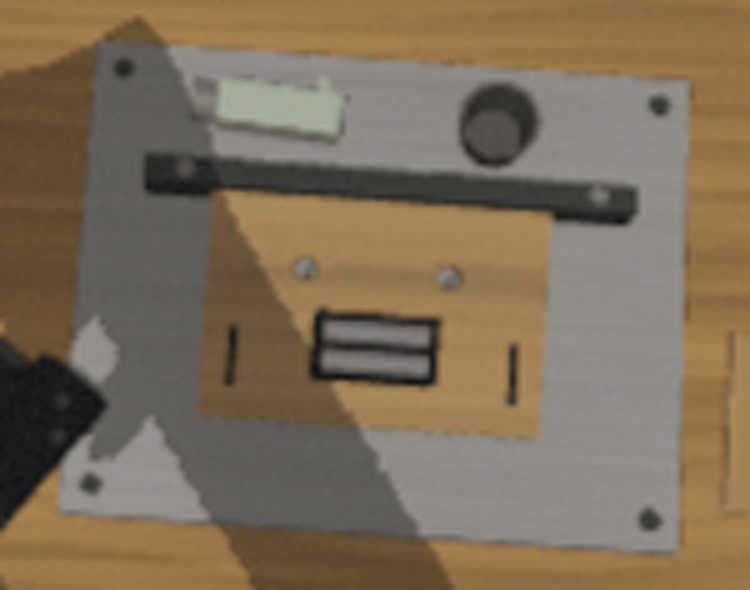

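```bash
python3 - <<'E'
from h import *
ot,os_=(265,125),(225,170)
P=[[55,82.5,8],[55,-82.5,8],[-55,82.5,8],[-55,-82.5,8],[20,35,6],[20,-35,6]]
pt=cp([(217,190),(553,213),(199,412),(540,438),(305,268),(449,278)],ot); ps=cp([(540,150),(197,163)],os_)
for tilt in(.09,.0):
  mk=lambda q:[q[0],q[1],.012+.055*np.sin(tilt),q[2],tilt,0]
  f2=lambda q:np.r_[(proj("top",pose(mk(q),P))-pt).ravel(),(proj("scene",pose(mk(q),P[2:4]))-ps).ravel()]
  for g in (f2,lambda q:f2(q)[:12],lambda q:f2(q)[12:]):
    s=least_squares(g,[.5,0,0]);d=s.x-JIG;c,sn=np.cos(JIG[2]),np.sin(JIG[2])
    print(tilt,"rel jig mm",(1000*(c*d[0]+sn*d[1])).round(1),(1000*(-sn*d[0]+c*d[1])).round(1),d[2].round(4),s.fun.round(1),(s.fun**2).sum().round(2))
# per-image jig from fence ends (top, robot-side top edge) and pins
print(((proj("top",[w(20,35,20),w(20,-35,20)])-ot+.5)*5-.5).round(1),((proj("scene",[w(20,35,20),w(20,-35,20)])-os_+.5)*5-.5).round(1))
E
python3 - <<'E'
import cv2
a=cv2.imread("pics/t7f.png")[170:190,315:365];a=cv2.resize(a,None,fx=16,fy=16,interpolation=2)
cv2.imwrite("pics/h7.png",a)
E
```

```text
0.09 rel jig mm 0.9 3.9 -0.0079 [-0.4 -0.6  0.1 -0.2 -0.2  0.1  0.1 -0.1  0.5 -0.4  0.4 -0.3 -0.  -1.3
  0.2 -0.7] 3.4
0.09 rel jig mm 0.2 4.0 -0.0069 [-0.5 -0.3 -0.   0.  -0.3  0.4  0.   0.1  0.4 -0.1  0.3 -0. ] 0.87
0.09 rel jig mm 3.9 2.9 -0.0188 [-0.1  0.   0.1  0. ] 0.01
0.0 rel jig mm 1.5 3.5 -0.0102 [-0.2 -0.1 -0.5  0.4 -0.1 -0.4  0.2 -0.5  0.5 -0.2  0.2 -0.1 -0.1 -0.9
  0.1 -0.4] 2.18
0.0 rel jig mm 1.0 3.6 -0.0089 [-0.2  0.1 -0.5  0.5 -0.1 -0.2  0.2 -0.4  0.5 -0.1  0.2  0.1] 1.05
0.0 rel jig mm 3.5 2.9 -0.0188 [-0.1  0.   0.1  0. ] 0.01
[[314.3 269.9]
 [457.4 279.3]] [[442.7 272. ]
 [290.9 280.4]]
```

View pics/h7.png

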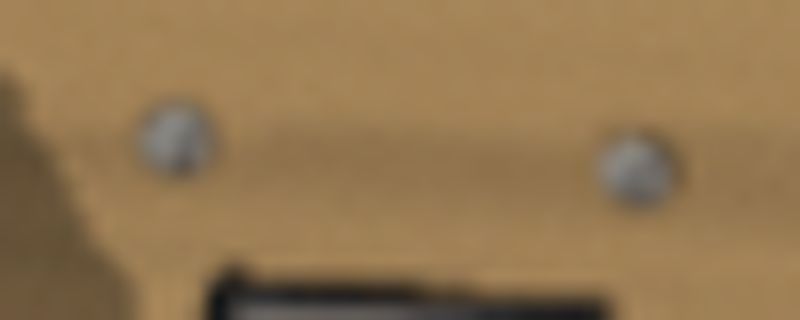

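```bash
python3 -c "
from h import *
print(np.round(ctrl.get_state()['joint_positions'],2))
bt=[243,155]
r=least_squares(lambda q:(proj('top',[[q[0],q[1],0]])-bt).ravel(),[.6,.2]).x;print(r)"
python3 -m jog '[{"rot":[1,0,0],"travel":[0,0.02,0],"jaw":1},{"rot":[1,0,0],"travel":[0,0,0],"jaw":1},{"rot":[1,0,0],"travel":[0,0,0],"jaw":1},{"rot":[1,0,0],"travel":[0,0,0],"jaw":1},{"rot":[1,0,0],"travel":[0,0,0],"jaw":1},{"rot":[1,0,0],"travel":[0,0,0],"jaw":1},{"rot":[1,0,0],"travel":[0,0,0],"jaw":1},{"rot":[1,0,0],"travel":[0,0,0],"jaw":1}]'
python3 -m jog '[{"rot":[1,0,0],"travel":[0,0,0],"jaw":1},{"rot":[1,0,0],"travel":[0,0,0],"jaw":1},{"rot":[0.7,0,0],"travel":[0,0,0],"jaw":1},{"rot":[0,0,0],"travel":[0,0,0],"jaw":1}]'
python3 -c "
from h import *
plan(-10,110,100,90)
print(np.round(ctrl.get_state()['joint_positions'],2))"
```

```text
[ 0.21  0.12 -0.64  1.81  0.08  1.24 -2.69]
[0.6304918  0.20531336]
time: 9.55
position: [0.4855, 0.1607, 0.1456]
tool_rot: [-1.686, 0.851, 1.767]
ft_force: [0.0, -0.5, -1.8]
grip_width: 0.007
time: 9.95
position: [0.4996, 0.1573, 0.1367]
tool_rot: [-1.528, 1.015, 1.622]
ft_force: [-0.5, -0.4, -0.1]
grip_width: 0.006
t 9.95 p [0.4996 0.1573 0.1367] F [-0.5 -0.4 -0.1] grip 0.01
tool axes [[-0.08, -0.881, -0.467], [-0.035, -0.466, 0.884], [-0.996, 0.087, 0.007]]
rot units [ 5.99 -0.18 -1.  ] travel now-axes [ 0.1203 -0.004  -0.3307] after-turn axes [ 0.1225 -0.159  -0.2891] jig mm [ 47.7 -86.7 -36.7]
[-1.38  0.38  1.23  1.83 -0.35  1.29 -2.69]
```

```bash
python3 -m jog '[{"rot":[-1,0,0],"travel":[-0.1,0,0],"jaw":1},{"rot":[-1,0,0],"travel":[0,0,0],"jaw":1},{"rot":[-1,0,0],"travel":[0,0,0],"jaw":1},{"rot":[-1,0,0],"travel":[0,0,0],"jaw":1},{"rot":[-1,0,0],"travel":[0,0,0],"jaw":1},{"rot":[-1,0,0],"travel":[0,0,0],"jaw":1},{"rot":[-1,0,0],"travel":[0,0,0],"jaw":1},{"rot":[-1,0,0],"travel":[0,0,0],"jaw":1}]'
python3 -c "
from h import *
plan(-10,110,100,270)
print(np.round(ctrl.get_state()['joint_positions'],2))"
```

```text
time: 10.75
position: [0.5021, 0.1569, 0.1684]
tool_rot: [-1.953, 0.441, 2.102]
ft_force: [-0.8, -0.6, 0.6]
grip_width: 0.005
t 10.75 p [0.5021 0.1569 0.1684] F [-0.8 -0.6  0.6] grip 0.01
tool axes [[-0.079, -0.373, -0.925], [-0.03, -0.926, 0.376], [-0.996, 0.058, 0.062]]
rot units [-21.97   1.11   0.23] travel now-axes [ 0.2251  0.2063 -0.254 ] after-turn axes [0.2281 0.1508 0.288 ] jig mm [ 45.2 -86.4 -68.4]
[-1.3   0.27  1.1   1.79 -0.23  1.32 -2.09]
```

```bash
python3 -m jog '[{"rot":[-1,0.05,0],"travel":[0,0,0],"jaw":1},{"rot":[-1,0.05,0],"travel":[0,0,0],"jaw":1},{"rot":[-1,0.05,0],"travel":[0,0,0],"jaw":1},{"rot":[-1,0.05,0],"travel":[0,0,0],"jaw":1},{"rot":[-1,0.05,0],"travel":[0,0,0],"jaw":1},{"rot":[-1,0.05,0],"travel":[0,0,0],"jaw":1},{"rot":[-1,0.05,0],"travel":[0,0,0],"jaw":1},{"rot":[-1,0.05,0],"travel":[0,0,0],"jaw":1}]'
python3 -m jog '[{"rot":[-1,0,0],"travel":[0,0,0],"jaw":1},{"rot":[-1,0,0],"travel":[0,0,0],"jaw":1},{"rot":[-1,0,0],"travel":[0,0,0],"jaw":1},{"rot":[-1,0,0],"travel":[0,0,0],"jaw":1},{"rot":[-1,0,0],"travel":[0,0,0],"jaw":1},{"rot":[-1,0,0],"travel":[0,0,0],"jaw":1},{"rot":[-1,0,0],"travel":[0,0,0],"jaw":1},{"rot":[0,0,0],"travel":[0,0,0],"jaw":1}]'
python3 -c "
from h import *
plan(-10,110,100,270)
print(np.round(ctrl.get_state()['joint_positions'],2))
cv2.imwrite('pics/sx.png',ctrl.get_image('scene')[:,:,::-1])"
```

```text
time: 11.55
position: [0.5021, 0.1569, 0.1686]
tool_rot: [1.991, 0.298, -2.091]
ft_force: [0.0, 0.5, -0.3]
grip_width: 0.005
time: 12.35
position: [0.5021, 0.157, 0.1687]
tool_rot: [1.616, 0.819, -1.716]
ft_force: [-0.4, 0.9, -0.1]
grip_width: 0.005
t 12.35 p [0.5021 0.157  0.1687] F [-0.4  0.9 -0.1] grip 0.0
tool axes [[-0.044, 0.796, -0.603], [-0.032, -0.605, -0.796], [-0.999, -0.016, 0.052]]
rot units [-7.02  0.52  0.36] travel now-axes [0.2319 0.2927 0.1373] after-turn axes [0.2291 0.1506 0.2883] jig mm [ 45.2 -86.5 -68.7]
[-1.17  0.17  0.9   1.81 -0.12  1.27 -0.89]
```

View pics/sx.png

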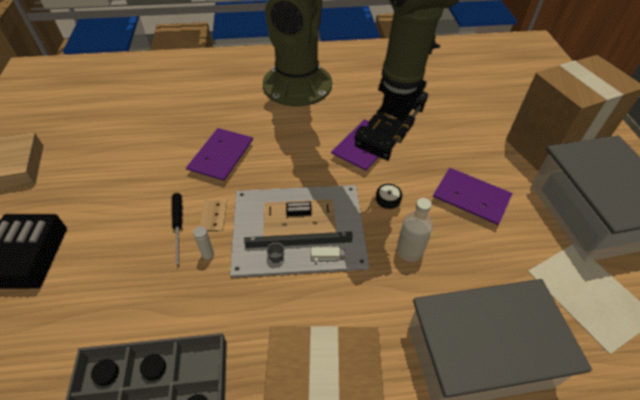

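```bash
python3 -m jog '[{"rot":[-0.88,0.065,0.045],"travel":[0,0,0],"jaw":1},{"rot":[-0.88,0.065,0.045],"travel":[0,0,0],"jaw":1},{"rot":[-0.88,0.065,0.045],"travel":[0,0,0],"jaw":1},{"rot":[-0.88,0.065,0.045],"travel":[0,0,0],"jaw":1},{"rot":[-0.88,0.065,0.045],"travel":[0,0,0],"jaw":1},{"rot":[-0.88,0.065,0.045],"travel":[0,0,0],"jaw":1},{"rot":[-0.88,0.065,0.045],"travel":[0,0,0],"jaw":1},{"rot":[-0.88,0.065,0.045],"travel":[0,0,0],"jaw":1}]'
python3 -m jog '[{"rot":[0,0,0],"travel":[0,0.05,0.096],"jaw":1},{"rot":[0,0,0],"travel":[0,0.05,0.096],"jaw":1},{"rot":[0,0,0],"travel":[0,0.05,0.096],"jaw":1},{"rot":[0,0,0],"travel":[0.1,0,0],"jaw":1},{"rot":[0,0,0],"travel":[0.1,0,0],"jaw":1},{"rot":[0,0,0],"travel":[0,0,0],"jaw":1}]'
python3 -c "
from h import *
plan(-15,108,16,270)
print(np.round(ctrl.get_state()['joint_positions'],2))"
```

```text
time: 13.2
position: [0.5021, 0.1574, 0.1686]
tool_rot: [1.233, 1.193, -1.234]
ft_force: [-1.0, -0.1, -0.1]
grip_width: 0.007
time: 13.8
position: [0.5409, 0.0688, 0.1052]
tool_rot: [1.23, 1.194, -1.244]
ft_force: [-1.2, 0.6, 0.0]
grip_width: 0.004
t 13.8 p [0.5409 0.0688 0.1052] F [-1.2  0.6  0. ] grip 0.0
tool axes [[-0.007, 0.999, -0.037], [-0.004, -0.037, -0.999], [-1.0, -0.007, 0.004]]
rot units [-0.01  0.04  0.08] travel now-axes [ 0.2974 -0.0038  0.0048] after-turn axes [ 0.2973 -0.0059  0.0059] jig mm [ -1.8  -1.8 -89.2]
[-0.95  0.26  0.89  1.87 -0.22  1.11 -0.02]
```

```bash
python3 -m jog '[{"rot":[0,0.04,0.08],"travel":[0.07,-0.004,0],"jaw":1},{"rot":[0,0,0],"travel":[0.07,0,0],"jaw":1},{"rot":[0,0,0],"travel":[0.07,0,0],"jaw":1},{"rot":[0,0,0],"travel":[0.05,0,0],"jaw":1},{"rot":[0,0,0],"travel":[0.025,0,0],"jaw":1},{"rot":[0,0,0],"travel":[0,0,0],"jaw":1},{"rot":[0,0,0],"travel":[0,0,0],"jaw":1}]'
python3 -c "
from h import *
plan(-15,100,16,270)
im=ctrl.get_image('scene');cv2.imwrite('pics/s8.png',cv2.resize(im[170:280,225:375,::-1],None,fx=5,fy=5,interpolation=2))"
```

```text
time: 14.5
position: [0.5438, 0.07, 0.0238]
tool_rot: [1.24, 1.189, -1.228]
ft_force: [0.1, 0.4, 0.3]
grip_width: 0.004
t 14.5 p [0.5438 0.07   0.0238] F [0.1 0.4 0.3] grip 0.0
tool axes [[0.008, 0.999, -0.035], [0.002, -0.035, -0.999], [-1.0, 0.007, -0.002]]
rot units [ 0.02 -0.03 -0.09] travel now-axes [ 0.0259 -0.0158  0.037 ] after-turn axes [ 0.0261 -0.0155  0.037 ] jig mm [ -4.7 -11.1  -7.8]
```

View pics/s8.png

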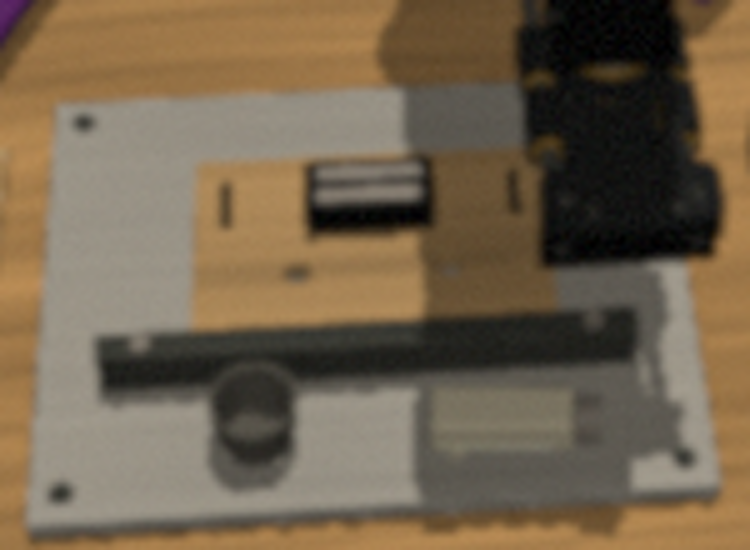

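```bash
python3 -m jog '[{"rot":[0,0,0],"travel":[0.013,-0.008,0],"jaw":1},{"rot":[0,0,0],"travel":[0.012,-0.008,0],"jaw":1},{"rot":[0,0,0],"travel":[0,0,0.012],"jaw":1},{"rot":[0,0,0],"travel":[0,0,0.012],"jaw":1},{"rot":[0,0,0],"travel":[0,0,0.01],"jaw":1},{"rot":[0,0,0],"travel":[0,0,0],"jaw":1}]'
python3 -c "
from h import *
plan(-15,92,16,270)"
python3 -m jog '[{"rot":[0,0,0],"travel":[0,0,0.004],"jaw":1},{"rot":[0,0,0],"travel":[0,0,0.004],"jaw":1},{"rot":[0,0,0],"travel":[0,0,0.004],"jaw":1},{"rot":[0,0,0],"travel":[0,0,0.003],"jaw":1},{"rot":[0,0,0],"travel":[0,0,0],"jaw":1}]'
python3 -c "
from h import *
plan(-15,92,16,270)"
```

```text
time: 15.15
position: [0.5381, 0.0591, 0.0156]
tool_rot: [1.24, 1.188, -1.23]
ft_force: [0.5, -0.3, 0.7]
grip_width: 0.007
t 15.15 p [0.5381 0.0591 0.0156] F [ 0.5 -0.3  0.7] grip 0.01
tool axes [[0.007, 0.999, -0.036], [0.002, -0.036, -0.999], [-1.0, 0.007, -0.002]]
rot units [ 0.01 -0.02 -0.08] travel now-axes [-0.0014  0.0021  0.0265] after-turn axes [-0.0014  0.0021  0.0265] jig mm [ 0.6 -8.   0.4]
time: 15.65
position: [0.5378, 0.0554, 0.0154]
tool_rot: [1.239, 1.189, -1.229]
ft_force: [-0.4, 0.3, 0.3]
grip_width: 0.004
t 15.65 p [0.5378 0.0554 0.0154] F [-0.4  0.3  0.3] grip 0.0
tool axes [[0.006, 0.999, -0.035], [0.002, -0.035, -0.999], [-1.0, 0.006, -0.002]]
rot units [ 0.02 -0.02 -0.07] travel now-axes [-0.002   0.0026  0.0142] after-turn axes [-0.0019  0.0026  0.0142] jig mm [ 0.8 -4.3  0.6]
```

```bash
python3 -m jog '[{"rot":[0,0,0],"travel":[0,0,0.003],"jaw":1},{"rot":[0,0,0],"travel":[0,0,0],"jaw":1}]'|grep -E "pos|force"
python3 -m jog '[{"rot":[0,0,0],"travel":[0,0,0.003],"jaw":1},{"rot":[0,0,0],"travel":[0,0,0],"jaw":1}]'|grep -E "pos|force"
python3 -m jog '[{"rot":[0,0,0],"travel":[0,0,0.003],"jaw":1},{"rot":[0,0,0],"travel":[0,0,0],"jaw":1}]'|grep -E "pos|force"
python3 -c "
from h import *
plan(-15,92,16,270)
im=ctrl.get_image('scene');cv2.imwrite('pics/s9.png',cv2.resize(im[170:280,225:375,::-1],None,fx=5,fy=5,interpolation=2))
im=ctrl.get_image('top');cv2.imwrite('pics/t9.png',cv2.resize(im[125:243,265:415,::-1],None,fx=5,fy=5,interpolation=2))"
```

```text
position: [0.5378, 0.0549, 0.0154]
ft_force: [-0.5, 1.5, -0.0]
position: [0.5377, 0.0538, 0.0154]
ft_force: [-0.1, 2.0, 0.4]
position: [0.5377, 0.0526, 0.0154]
ft_force: [-0.5, 1.3, -0.3]
t 16.25 p [0.5377 0.0526 0.0154] F [-0.5  1.3 -0.3] grip 0.01
tool axes [[0.006, 0.999, -0.035], [0.002, -0.035, -0.999], [-1.0, 0.006, -0.002]]
rot units [ 0.02 -0.02 -0.07] travel now-axes [-0.0021  0.0029  0.005 ] after-turn axes [-0.0021  0.0029  0.005 ] jig mm [ 0.9 -1.5  0.6]
```

View pics/s9.png

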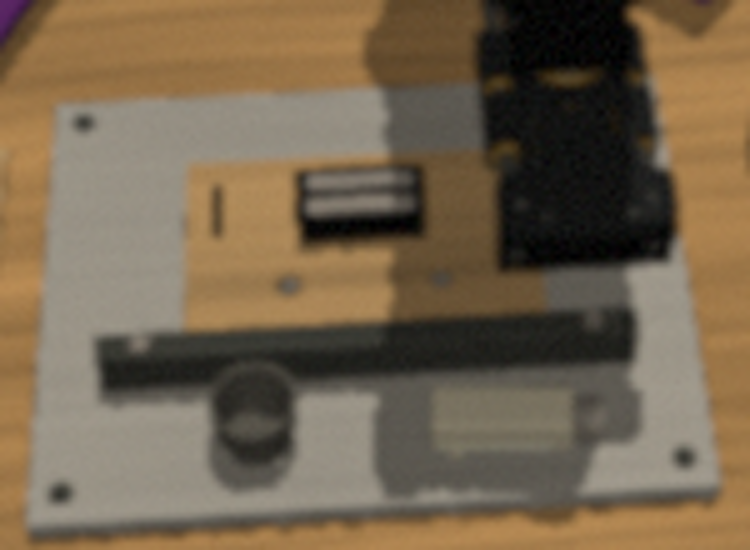

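View pics/t9.png

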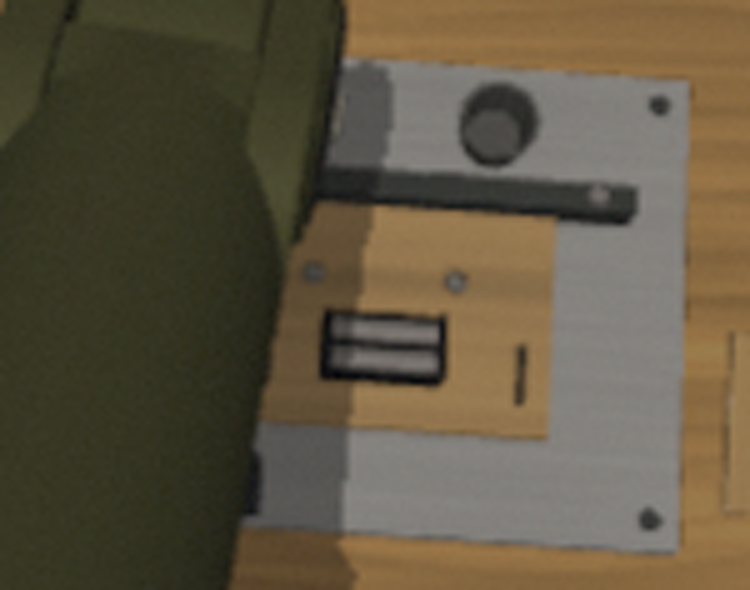

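```bash
python3 -m jog '[{"rot":[0,0,0],"travel":[0,0,-0.02],"jaw":1},{"rot":[0,0,0],"travel":[0,0,-0.04],"jaw":1},{"rot":[0,0,0],"travel":[-0.12,0,-0.02],"jaw":1},{"rot":[0,0,0],"travel":[-0.15,0,0],"jaw":1},{"rot":[0,0,0],"travel":[-0.15,0,0],"jaw":1},{"rot":[0,0,0],"travel":[-0.15,0,0],"jaw":1},{"rot":[0,0,0],"travel":[0,-0.08,-0.12],"jaw":1},{"rot":[0,0,0],"travel":[0,-0.08,-0.12],"jaw":1}]'
python3 -m jog '[{"rot":[0,0,0],"travel":[0,0,-0.14],"jaw":1},{"rot":[0,0,0],"travel":[0,0,-0.14],"jaw":1},{"rot":[0,0,0],"travel":[0,0,-0.1],"jaw":1},{"rot":[0,0,0],"travel":[0,0,0],"jaw":1}]'
python3 -c "
from h import *
im=ctrl.get_image('scene');cv2.imwrite('pics/s10f.png',im[:,:,::-1]);cv2.imwrite('pics/s10.png',cv2.resize(im[170:280,225:375,::-1],None,fx=5,fy=5,interpolation=2))
im=ctrl.get_image('top');cv2.imwrite('pics/t10f.png',im[:,:,::-1]);cv2.imwrite('pics/t10.png',cv2.resize(im[125:243,265:415,::-1],None,fx=5,fy=5,interpolation=2))
a=(225,170);b=(265,125)
P=[[55,82.5,8],[55,-82.5,8],[-55,82.5,8],[-55,-82.5,8],[20,35,8],[20,-35,8],[-2,30,26],[-2,-30,26],[-34,30,26],[-34,-30,26]]
q=[*JIG[:2],.012,JIG[2],0,0]
print('seated top',((proj('top',pose(q,P))-b+.5)*5-.5).round().tolist());print('scene',((proj('scene',pose(q,P))-a+.5)*5-.5).round().tolist())"
```

```text
time: 17.15
position: [0.4929, 0.1508, 0.1882]
tool_rot: [1.245, 1.187, -1.228]
ft_force: [-0.4, 1.6, -1.5]
grip_width: 0.002
time: 17.55
position: [0.4941, 0.2707, 0.186]
tool_rot: [1.233, 1.194, -1.222]
ft_force: [0.2, -0.3, 0.0]
grip_width: 0.005
seated top [[222.0, 194.0], [557.0, 216.0], [207.0, 415.0], [549.0, 437.0], [314.0, 270.0], [457.0, 279.0], [324.0, 306.0], [450.0, 315.0], [320.0, 372.0], [447.0, 381.0]]
scene [[552.0, 328.0], [186.0, 349.0], [531.0, 143.0], [189.0, 160.0], [443.0, 272.0], [291.0, 280.0], [429.0, 211.0], [299.0, 218.0], [425.0, 158.0], [297.0, 165.0]]
```

View pics/s10.png

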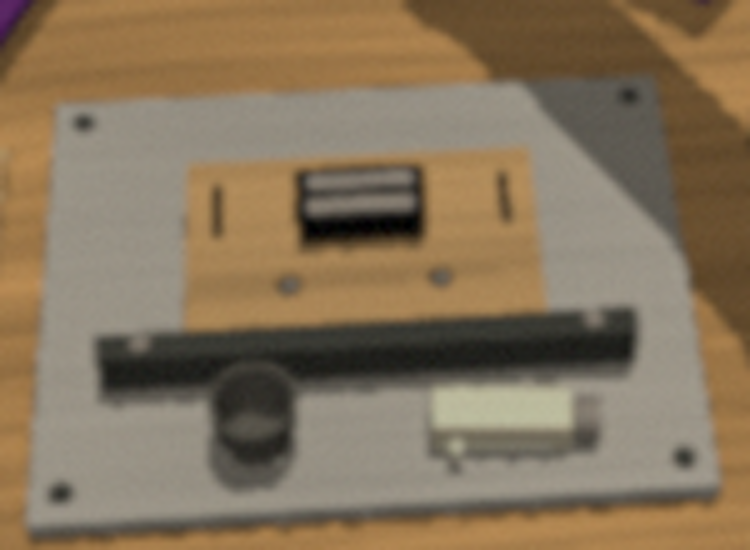

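View pics/t10.png

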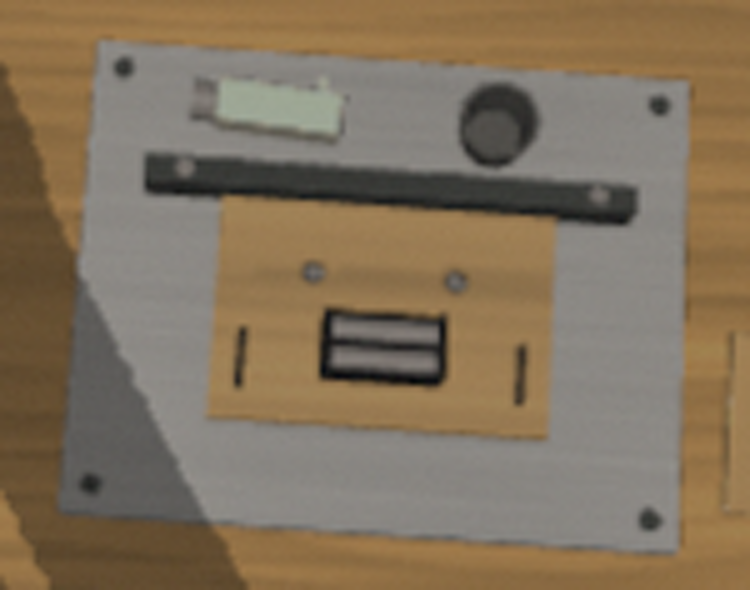

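```bash
python3 - <<'E'
from h import *
ot,os_=(265,125),(225,170)
P=[[55,82.5,8],[55,-82.5,8],[-55,82.5,8],[-55,-82.5,8],[20,35,8],[20,-35,8]]
pt=cp([(221,195),(556,216),(207,416),(548,438),(313,272),(456,282)],ot); ps=cp([(530,149),(190,164),(441,275),(288,284)],os_)
js=cp([(718,435),(30,473),(652,27),(57,55)],(225,180))
J=[[135,150,12],[135,-150,12],[-105,150,12],[-105,-150,12]]
jt=cp([(97,42),(690,82),(60,513),(680,550)],ot)
for tilt in(.0,.03,.06,.09):
  z=.012+.055*np.sin(tilt)
  o=[]
  for n,A,a,jj in(("top",P,pt,jt),("scene",P[2:],ps,js)):
    g=least_squares(lambda q:(proj(n,pose([q[0],q[1],0,q[2],0,0],J))-jj).ravel(),JIG).x
    s=least_squares(lambda q:(proj(n,pose([q[0],q[1],z,q[2],tilt,0],A))-a).ravel(),JIG)
    d=s.x-g;c,sn=np.cos(g[2]),np.sin(g[2]);o+=[n,round(1000*(c*d[0]+sn*d[1]),1),round(1000*(-sn*d[0]+c*d[1]),1),round(d[2],4),"sse",round((s.fun**2).sum(),2)]
  print(tilt,o)
E
python3 -c "
import cv2
b=cv2.imread('pics/s10f.png')[205:240,255:340];c=cv2.imread('pics/scene0.png')[195:230,255:340]
cv2.imwrite('pics/cmp.png',cv2.resize(cv2.vconcat([c,b]),None,fx=8,fy=8,interpolation=2))"
```

```text
0.0 ['top', np.float64(0.8), np.float64(-0.2), np.float64(-0.0002), 'sse', np.float64(0.32), 'scene', np.float64(0.9), np.float64(-0.5), np.float64(-0.0067), 'sse', np.float64(0.4)]
0.03 ['top', np.float64(0.5), np.float64(-0.0), np.float64(0.0005), 'sse', np.float64(0.45), 'scene', np.float64(2.0), np.float64(-0.4), np.float64(-0.0067), 'sse', np.float64(0.21)]
0.06 ['top', np.float64(0.3), np.float64(0.1), np.float64(0.0012), 'sse', np.float64(0.88), 'scene', np.float64(3.1), np.float64(-0.4), np.float64(-0.0066), 'sse', np.float64(0.69)]
0.09 ['top', np.float64(0.0), np.float64(0.3), np.float64(0.002), 'sse', np.float64(1.53), 'scene', np.float64(4.2), np.float64(-0.4), np.float64(-0.0066), 'sse', np.float64(1.94)]
```

View pics/cmp.png

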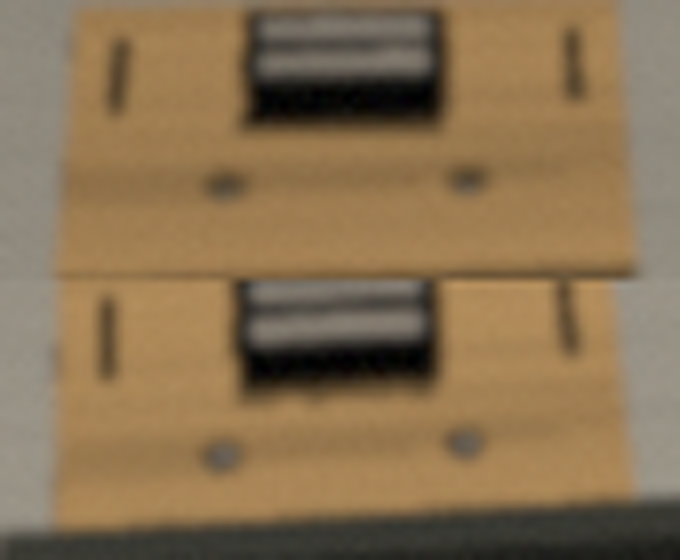

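View pics/s10f.png

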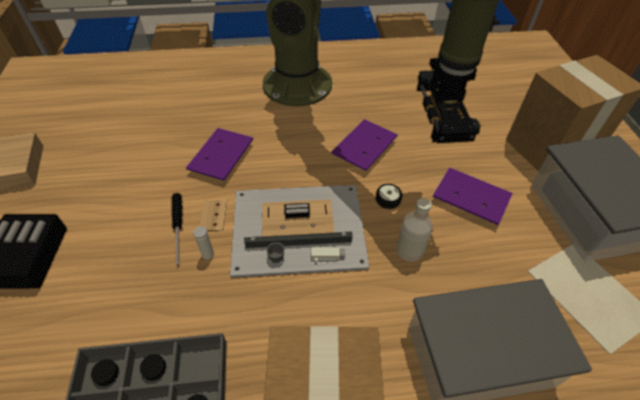

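The panel is seated. Both views agree only with zero tilt, the pins fill both holes, the bystanders haven't moved and the hand is clear.

```bash
python3 -c "
from bench import ctrl
print(ctrl.close_job(), ctrl.get_state()['time'])"
```

```text
the job is handed in; nothing more can be done
the job is handed in; nothing more can be done
```

The panel is seated flat on the jig with both holes over the pins, and I handed the job in at about 17.7 s of the 64 s allowed.

**What I did:** I pushed the panel's robot-side edge with the two open fingertips until it was square against the fence. I then slid it about 3.5 mm to the right along the fence with the shut fingertips on its left edge, and it dropped onto the pins. The largest push force I read was about 9 N sideways.

**Last checks:**
- **Position and tilt:** Both camera fits put the panel within about 1 mm of its seat, and only zero tilt makes the two views agree. The top view alone also fits best flat. The scene view alone fitted slightly better at 0.03 rad tilt, but that is within the error of reading pixels. It also read 0.007 rad of yaw that the top view did not show.
- **Pins:** They show inside both holes in the enlarged views.
- **Surroundings:** The bystanders look unmoved by eye, and the hand is well clear of everything.

**One slip:** While turning the hand before the second push, the last joint reached its range limit of -2.69 rad and the arm changed posture in free space. Nothing was touched and the joint readings stayed within range. I turned the hand the other way to finish.

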